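Seat the tube rack in the shaker and clamp it

TASK

Slide the loaded tube rack along its nest on the shaker until its front is fully home against the end stop, then swing the clamp's lever over past its dead point and down against its stop, so that the rubber pad stays pressed on the rack's low ledge by itself. Feel your way: never press on the lever or on the rack harder than 30 N, leave the things standing around the shaker where they are, and let go at the end.

Things in the scene. Friction and masses are not known exactly. Their poses are not given: they have to be found in the camera images.
- shaker: Low white rack shaker fixed on the bench, 170 x 420 mm; its top, the nest floor, is 58 mm above the bench. Origin on the bench under its centre; z up; y along the nest from the open end (-y) to end stop and clamp (+y). Two rails, 12 mm high, 10 mm thick, leave a 32 mm channel from y = -185 to +15 mm. The clamp's bracket stands 90 mm above the floor, from y = +38 to +98 mm.
- stop_face (a point): Middle of the end stop's face that the rack must touch, at the shaker's y = +30 mm, 12 mm above the nest floor; axes as the shaker's. The stop is a rubber-faced sprung buffer, 40 mm wide and 24 mm high: it gives 1 mm per 3.5 N, at most 9 mm, and comes back when let go.
- rack: Grey cassette with five capped tubes standing in the channel, 26 mm wide, 138 mm long, 0.3 to 0.52 kg. Origin under its centre; y along it towards its front, z up. Rear part: 100 mm long, 55 mm high, cap tops at 88 mm. Front part: a bare flat ledge 38 mm long, 22 mm high, on which the clamp pad comes down. It slides with 1.5 to 4.5 N; push it low or its rear lifts.
- rack_back (a point): Middle of the rack's flat rear end face, 27 mm above the nest floor (face 26 mm wide, 55 mm high): push here towards the shaker's +y. Axes as the rack's.
- rack_front (a point): Middle of the rack's front end face, 69 mm ahead of its origin, 12 mm above the nest floor; meets point stop_face when the rack is home. Axes as the rack's.
- lever: Lever of the toggle clamp: steel bar with a round black grip, diameter 20 mm, from 52 to 122 mm from the pivot. Origin at the pivot; y along the lever to the grip, z to its upper side, x along the pivot. It swings in the upright plane of the shaker's y and z. Open it stands 0.7 to 1.45 rad above level; push its upper side in an arc away from the rack (+y) and down.
- lever_grip (a point): Centre of the lever's grip, 85 mm from the pivot, on its axis; axes as the lever's. Pushed here it takes under 2 N at first, then 2 to 6 N once the pad is on the ledge, falling away at the dead point; 0.06 rad further is its stop, stiff (some 3 to 4 N more per mm). Let go before the dead point it springs back or stays slack; beyond it, it stays shut.
- lever_pivot (a point): Middle of the lever's fixed pivot axis, 78 mm above the nest floor, at the shaker's y = +46 mm; axes as the shaker's. The lever sits on a serrated hub, set differently from clamp to clamp (up to 0.25 rad either way, not measured), so where it closes is not known beforehand: its stop lies somewhere between 0.05 and 0.55 rad above level.
- pad: Round sprung rubber pad, diameter 18 mm, 10 mm high, under the end of the clamp's bar. Origin in the middle of its lower face. Bar and lever are linked: the pad lowers as the lever closes, and closed it stands at the shaker's y = about +14 mm and presses on the ledge with about 20 N.
- tube_block: White block with capped tubes, 110 x 170 mm, 100 mm high, loose, beyond the shaker (+x side); origin under its centre. Leave alone.
- spare_rack: A second grey cassette with one tube, 26 x 138 mm, 88 mm high, loose on the bench beyond the shaker (+x side); origin under its centre, y along it. Leave alone.
- jar: White specimen jar, diameter 54 mm, 62 mm high, loose, on the robot's side of the shaker; origin under its centre. Leave alone.
Things that resemble listed ones, but are neither listed nor needed, are in the scene too. Leave any green look-alike of the rack alone.

How it is judged:
On the way, in this order (a step that is already met when the one before it is completed fails the run):
1. the rack is fully home against the end stop (within 2.5 mm), upright (y of rack_front in the frame of stop_face above -0.0025 m and x of rack_front in the frame of stop_face between -0.006 and 0.006 m and angle between rack's own z axis and vertical below 0.06 rad), for 0.2 s.
2. the clamp pad presses on the rack with the rack home (all of step 1 and contact force between pad and rack above 12 N), for 0.2 s.
At the end, for the whole second after the job is handed in: The rack stands upright in its nest with its front within 2.5 mm of the end stop, and the clamp, untouched, keeps its pad pressed on the rack with more than 12 N; rack and lever at rest (all of step 2 and linear speed of rack below 0.01 m/s and angular speed of lever below 0.05 rad/s).
It fails at once if the fingers or the arm press on the lever with more than 30 N (contact force between any of the fingers, the arm and lever above 30 N).
It fails at once if the fingers or the arm press on the rack with more than 30 N (contact force between any of the fingers, the arm and rack above 30 N).
It fails at once if the tube block, spare rack or jar is moved by more than 15 mm (distance of any of tube_block, spare_rack, jar from where it was at the start of the episode above 0.015 m).
It also fails if it takes over 54 s, if anything falls off the work surface, if the arm or the gripper's body presses on something with over 40 N, if the wrist force passes 120 N, or if a joint passes its speed limit or range.

ROBOT

A 6-joint arm with a two-finger parallel gripper is mounted at the origin on the work surface. World frame = base frame: x ahead of the robot, y to its left, z up, the work surface at z = 0. Lengths are in m, angles in rad, forces in N, time in s.
With the tool pointing down it reaches from about 0.375 to 0.9 m from the base axis. Payload 3.1 kg.
Tool frame: the origin (TCP) lies midway between the tips of the shut fingers; the grasp point (between the pads) lies 19 mm behind it (manip.grasp_offset is the distance from the TCP to the grasp point, in m); z points along the fingers, y is the line along which they close (so a half turn about z gives the same grasp; the last joint's range is limited). The gripper opens to 85 mm and grips with 20 to 120 N. Pads are 22 mm wide; open, the fingers measure 114 mm over their backs; the gripper's body (76 mm by 85 mm) begins 54 mm behind the grasp point. The pads swing forward as they close: fully open they stand 13 mm farther back than shut.
Start: joints at [-1.417, 0.527, 1.433, -0, 1.181, -0.178], TCP at [0.204, -0.591, 0.231] pointing down, gripper open.
Joint ranges: [-3.08, 3.08], [-0.75, 2.2], [0.22, 2.44], [-1.43, 4.57], [0, 2.65], [-2.85, 2.85]. Speed limits (rad/s): [2.79, 2.79, 3.14, 3.14, 3.14, 3.14].

INTERFACE

Orientations are given as a unit quaternion [x, y, z, w].
In Python, from station import sensors, cams, order, manip gives the robot as it stands.
- The arm moves only by the tool move_arm, never from a script. Its argument "targets" is a list of rows, each an object of numbers: "dx", "dy", "dz": the shift along the world's x, y, z normalised to -1 to 1, where 1 is 25 mm; "rx", "ry", "rz": the turn, a rotation vector about the world's x, y, z normalised to -1 to 1, where 1 is 30 degrees. A call has exactly 10 rows; each row shifts and turns the commanded pose from where the row before left it; what a row does not reach is not made up. A row lasts 1/8 s, in which the tool goes at most 62.5 mm and 10.7 degrees, less where a joint would pass 70% of its speed; a pose out of reach is approached as far as the arm can. A call with a number of a shift or a turn outside -1 to 1 is refused whole. A call with a gripper value outside its range is refused whole. "claw" is the opening in per cent of the stroke, from 0 (shut) to 100 (fully open), set as the call begins (left out, the last holds). The fingers move at their own pace and stop on an object; "newtons" is the grip in N (left out, the last holds). Time passes only in rows, so rows that do not move let the fingers close, or fill a call up. It gives the time, the measured TCP pose, the force, the opening and the grip force at its end, in the units of the state.
- sensors.sense(): the state, without advancing time (a new reading comes with each control period).
- cams.snapshot(name): name is "scene" or "top" or "wrist"; returns the picture (384x512x3 uint8, red, green, blue); there is no depth.
- cams.camera_model(name): a dict with "fx", "fy", "cx", "cy" (pixels), "extrinsics" (4x4, takes a point from world to camera coordinates). Camera axes: x right, y down, z forward; pixel columns grow to the right and rows downward; lengths in m; the calibration is good to about 2 mm. The wrist camera is an equidistant fisheye: a pixel r from the principal point sees the ray r / f radians off the axis. A picture is of the moment at which its call begins: read the wrist's pose just before it. camera_model takes no time and is no camera call; for the wrist camera it gives the pose at the moment of the call.
- order.sign_off(): hands the job in; it is judged then, once.
The state is a dict: "t": time; "q": joint angles; "qd": joint speeds; "tau": joint torques, N m; "tcp_pos": TCP position; "tool_rot": TCP orientation; "force": force on the tool from outside, world axes, zero at the start; "ft_torque": the same for the moment, N m; "finger_gap": opening from 0.0 (shut) to 1.0 (fully open); "gripper_force": force on a finger pad.
Only numpy, scipy, OpenCV 4.12 (cv2) and the standard library are available. Lean on these libraries where they do the work, as an engineer would, in place of code of your own. Each camera call takes 0.05 s, during which the arm holds its last target. There are 200 camera calls.

## Working session

There is one attempt and no reset: what is moved stays moved. The work goes in short steps, Python scripts to look and compute and a tool call to move; the robot and the scene stay as the last step left them, time stands still between calls to the robot, and variables do not carry over. Pictures are saved under pics/ and viewed, at most 10 in all, crops included, and the job is handed in when it is done.

Besides the shell and the picture viewer there is one more tool, called after "Emit:" as name(argument=value, ...), one argument or row to a line, values as JSON. move_arm: Moves the arm, as the interface text tells. Scaled input: -1 to 1 covers 25 mm each way for a shift and 30 degrees each way for a turn. Its arguments: {"type":"object","properties":{"targets":{"type":"array"},"claw":{"type":"number"},"newtons":{"type":"number"}},"required":["targets"]}

```bash
mkdir -p pics; ls; python3 - <<'E'
from station import sensors,cams
import cv2,numpy as np,pickle
d={}
for n in("scene","top"):
    im=cams.snapshot(n);m=cams.camera_model(n);d[n]=(im,m)
    cv2.imwrite(f"pics/{n}0.png",im[:,:,::-1])
    E=np.array(m["extrinsics"]);print(n,m["fx"],m["cx"],m["cy"],(-E[:3,:3].T@E[:3,3]).round(3),E[2,:3].round(2))
pickle.dump(d,open("d0.pkl","wb"))
a,b=[cv2.resize(d[n][0],(512,384)) for n in d]
print(sensors.sense()["force"],sensors.sense()["tool_rot"])
E
```

```text
pics
scene 494.54853669754317 259.72254038404253 190.81837353647165 [ 1.334 -0.88   1.159] [-0.52  0.52 -0.68]
top 410.4711077871899 259.51281466994317 198.13328250724084 [ 0.443 -0.111  1.146] [ 0.11 -0.01 -0.99]
[-0.15342259 -0.19464882 -0.23689785] [ 9.86187150e-01  1.65631961e-01 -5.71401280e-06 -9.79326802e-04]
```

View pics/scene0.png

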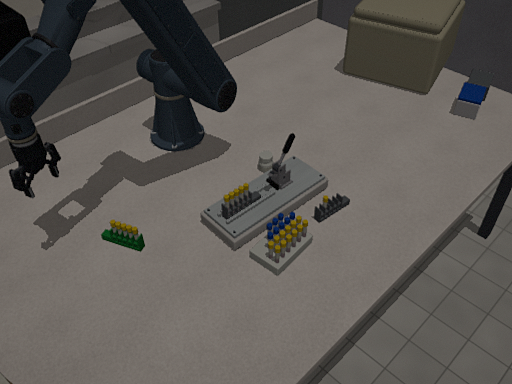

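View pics/top0.png

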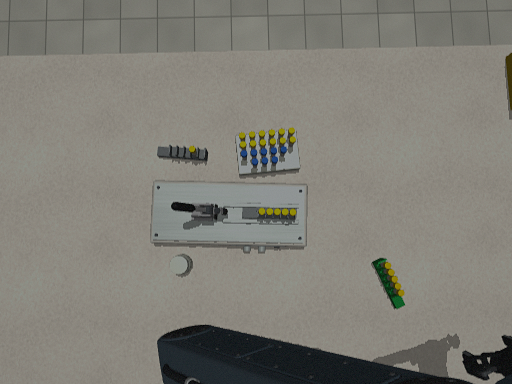

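Scene: the shaker is at about (265,200) with the grey rack and five yellow caps at (238,200), and the lever grip at (289,143). The green look-alike is at (123,235) and the spare rack at (332,207). Top: the shaker spans columns 152–307 and rows 181–247. The rack's caps are at (262–293,212), the lever is at (183,207), the jar at (180,265) and the green rack at (388,283). The rack in the channel is the one meant: it is grey, has five caps and stands in the nest. I'll confirm that in a crop.

```bash
cat > h.py <<'E'
import numpy as np,cv2,pickle
def ray(m,uv):
    E=np.array(m["extrinsics"]);R=E[:3,:3];c=-R.T@E[:3,3]
    d=R.T@np.array([(uv[0]-m["cx"])/m["fx"],(uv[1]-m["cy"])/m["fy"],1]);return c,d/np.linalg.norm(d)
def onz(m,uv,z):
    c,d=ray(m,uv);return c+d*(z-c[2])/d[2]
def proj(m,p):
    E=np.array(m["extrinsics"]);q=E[:3,:3]@np.array(p)+E[:3,3];return np.array([m["fx"]*q[0]/q[2]+m["cx"],m["fy"]*q[1]/q[2]+m["cy"]])
E
python3 - <<'E'
from h import *
d=pickle.load(open("d0.pkl","rb"))
im,m=d["top"];hsv=cv2.cvtColor(im,cv2.COLOR_RGB2HSV)
roi=im[170:262,140:320].astype(int)
print("sat/val shaker",hsv[190,200],"bench",hsv[220,340], hsv[255,300])
yel=cv2.inRange(hsv,(22,120,100),(35,255,255))
n,l,s,c=cv2.connectedComponentsWithStats(yel)
for i in range(1,n):
    if 200<c[i][1]<225: print("cap",c[i].round(1),s[i,4],onz(m,c[i],.058+.088).round(4))
a=cv2.resize(im[170:260,140:320],None,fx=4.4,fy=4.4,interpolation=cv2.INTER_CUBIC)
b=cv2.resize(d["scene"][0][120:250,190:350],None,fx=4.4,fy=4.4,interpolation=cv2.INTER_CUBIC)
cv2.imwrite("pics/ct.png",a[:,:,::-1]);cv2.imwrite("pics/cs.png",b[:,:,::-1])
E
```

```text
sat/val shaker [ 78   9 149] bench [ 18  27 142] [ 20  21 143]
cap [261.4 210.8] 35 [ 0.5179 -0.1237  0.146 ]
cap [269.4 210.9] 38 [ 0.517  -0.1431  0.146 ]
cap [277.  211.2] 35 [ 0.5159 -0.1617  0.146 ]
cap [284.8 211.3] 36 [ 0.515  -0.1807  0.146 ]
cap [292.5 211.7] 34 [ 0.5136 -0.1996  0.146 ]
```

View pics/ct.png

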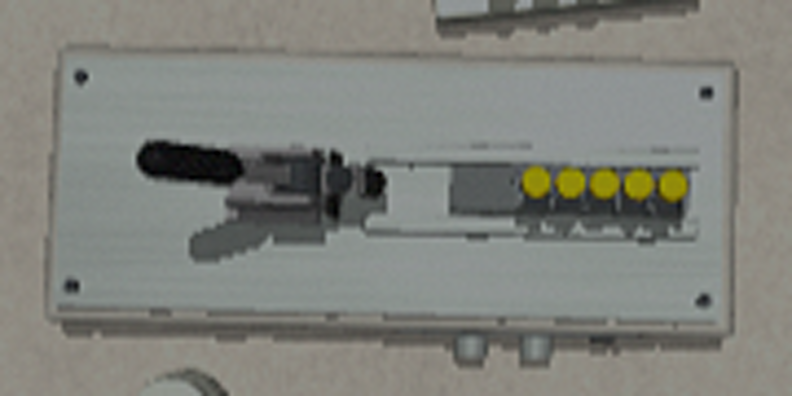

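View pics/cs.png

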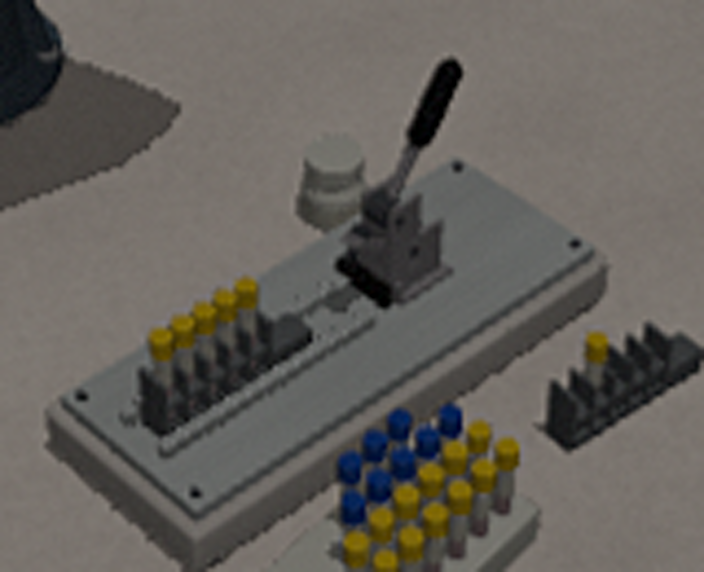

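```bash
cat > geo.py <<'E'
from h import *
d=pickle.load(open("d0.pkl","rb"))
im,m=d["top"]
S=np.array([onz(m,(140+a/4.4-.4,170+b/4.4-.4),.058) for a,b in((81,77),(706,93),(72,286),(703,301))])
C=S.mean(0);C[2]=0
v=(S[0]-S[1])+(S[2]-S[3]);Y=v/np.linalg.norm(v);X=np.array([Y[1],-Y[0],0]);Z=np.array([0,0,1.])
R=np.c_[X,Y,Z]
W=lambda p:C+R@np.array(p)
L=lambda p:R.T@(np.array(p)-C)
E
python3 - <<'E'
from geo import *
print("C",C.round(4),"yaw",np.arctan2(-Y[0],Y[1]).round(4),"screw dims",(R.T@(S-C).T).T.round(4)*1000)
hsv=cv2.cvtColor(im,cv2.COLOR_RGB2HSV)
for u in(261.4,292.5): print("cap L",L(onz(m,(u,210.8 if u<270 else 211.7),.146)).round(4))
# ledge front edge crop x=450 , z=.058+.022
print("front",L(onz(m,(140+450/4.4,170+188/4.4),.080)).round(4))
# grip black masks, intersect with shaker plane x=0
P=W((0,.046,.136))
for n,box in(("scene",(120,155,270,300)),("top",(195,220,165,200))):
    I,M=d[n];r0,r1,c0,c1=box
    k=(I[r0:r1,c0:c1].max(2)<45).astype(np.uint8)
    N,l,s,c=cv2.connectedComponentsWithStats(k);i=1+s[1:,4].argmax()
    ys,xs=np.where(l==i);pts=np.c_[xs+c0,ys+r0].astype(float)
    mu=pts.mean(0);w=np.linalg.svd(pts-mu,full_matrices=False)[2][0];t=(pts-mu)@w
    for q in(mu+w*t.min(),mu,mu+w*t.max()):
        o,r=ray(M,q);o=L(o);r=R.T@r
        p=o-r*o[0]/r[0];
        if n=="scene": print(n,q.round(1),p.round(4),"rel",(p-[0,.046,.136]).round(4),"ang",np.arctan2(p[2]-.136,p[1]-.046).round(3))
        else:print(n,q.round(1),[(L(onz(M,q,z))).round(4) for z in(.19,.22,.25)])
print("pivot",P.round(4),"rack_back pred proj")
E
```

```text
C [ 0.5223 -0.0371  0.    ] yaw -0.0515 screw dims [[  63.2  190.    58. ]
 [  62.9 -189.5   58. ]
 [ -63.2  189.    58. ]
 [ -62.9 -189.4   58. ]]
cap L [-0.     -0.0867  0.146 ]
cap L [-0.0004 -0.1627  0.146 ]
front [-0.0013 -0.0377  0.08  ]
scene [292.7 133.9] [0.     0.1093 0.239 ] rel [0.     0.0633 0.103 ] ang 1.02
scene [288.3 143.4] [0.     0.0911 0.2112] rel [0.     0.0451 0.0752] ang 1.03
scene [283.6 153.3] [0.     0.0721 0.1821] rel [0.     0.0261 0.0461] ang 1.056
top [171.  205.1] [array([0.0047, 0.1251, 0.19  ]), array([0.0022, 0.1187, 0.22  ]), array([-0.0003,  0.1123,  0.25  ])]
top [182.9 206.6] [array([0.0019, 0.0971, 0.19  ]), array([-0.0005,  0.0916,  0.22  ]), array([-0.0029,  0.0862,  0.25  ])]
top [195.1 208.1] [array([-0.001 ,  0.0685,  0.19  ]), array([-0.0033,  0.0639,  0.22  ]), array([-0.0056,  0.0593,  0.25  ])]
pivot [0.5247 0.0089 0.136 ] rack_back pred proj
```

```bash
cat > plan.py <<'E'
from geo import *
from scipy.spatial.transform import Rotation as Ro
from station import sensors
def plan(y,z,phi,x=0.):
    "shaker-frame TCP goal -> units of move_arm (totals)"
    s=sensors.sense();p=np.array(s["tcp_pos"]);q=Ro.from_quat(s["tool_rot"])
    tz=R@[0,np.sin(phi),-np.cos(phi)];ty=X;T=Ro.from_matrix(np.c_[np.cross(ty,tz),ty,tz])
    dp=(W((x,y,z))-p)/.025;rv=(T*q.inv()).as_rotvec(degrees=True)/30
    print("t",round(s["t"],2),"L",L(p).round(4),"F",(R.T@s["force"]).round(1),"d",dp.round(2),"r",rv.round(3))
E
python3 -c "
from plan import *
plan(-.21,.15,.4);print(Y,X,onz(m,(388,283),.05))"
```

```text
t 0.1 L [-0.2893 -0.5686  0.2304] F [-0.1 -0.2 -0.2] d [12.3  13.73 -3.22] r [ 0.645 -0.49   2.234]
[0.05152066 0.99867193 0.        ] [ 0.99867193 -0.05152066  0.        ] [ 0.32562338 -0.45279665  0.05      ]
```

Emit:
move_arm(
  targets=[
    {"dx":0.62,"dy":0.69,"rx":0.0645,"ry":-0.049,"rz":0.2234},
    {"dx":0.62,"dy":0.69,"rx":0.0645,"ry":-0.049,"rz":0.2234},
    {"dx":0.62,"dy":0.69,"rx":0.0645,"ry":-0.049,"rz":0.2234},
    {"dx":0.62,"dy":0.69,"rx":0.0645,"ry":-0.049,"rz":0.2234},
    {"dx":0.62,"dy":0.69,"rx":0.0645,"ry":-0.049,"rz":0.2234},
    {"dx":0.62,"dy":0.69,"rx":0.0645,"ry":-0.049,"rz":0.2234},
    {"dx":0.62,"dy":0.69,"rx":0.0645,"ry":-0.049,"rz":0.2234},
    {"dx":0.62,"dy":0.69,"rx":0.0645,"ry":-0.049,"rz":0.2234},
    {"dx":0.62,"dy":0.69,"rx":0.0645,"ry":-0.049,"rz":0.2234},
    {"dx":0.62,"dy":0.69,"rx":0.0645,"ry":-0.049,"rz":0.2234},
  ],
  claw=0,
)

```text
schema error: expected keys dx, dy, dz, rx, ry, rz
```

Emit:
move_arm(
  targets=[
    {"dx":0.61,"dy":0.68},
    {"dx":0.61,"dy":0.68},
    {"dx":0.61,"dy":0.68},
    {"dx":0.61,"dy":0.68},
    {"dx":0.61,"dy":0.68,"dz":-0.5},
    {"dx":0.61,"dy":0.68,"dz":-0.6},
    {"dx":0.61,"dy":0.68,"dz":-0.6},
    {"dx":0.61,"dy":0.68,"dz":-0.6},
    {"dx":0.61,"dy":0.68,"dz":-0.5},
    {"dx":0.61,"dy":0.68,"dz":-0.4},
  ],
)

```text
schema error: expected keys dx, dy, dz, rx, ry, rz
```

```bash
python3 - <<'E'
from plan import *
from station import cams
plan(-.205,.0785,.4)
I=cams.snapshot("wrist");J=cams.snapshot("scene")
a=cv2.resize(I,(400,300));b=cv2.resize(J[130:250,180:340],(400,300))
cv2.imwrite("pics/w1.png",np.hstack([a,b])[:,:,::-1])
E
```

```text
t 0.1 L [-0.2893 -0.5686  0.2304] F [-0.1 -0.2 -0.2] d [12.31 13.93 -6.08] r [ 0.645 -0.49   2.234]
```

View pics/w1.png

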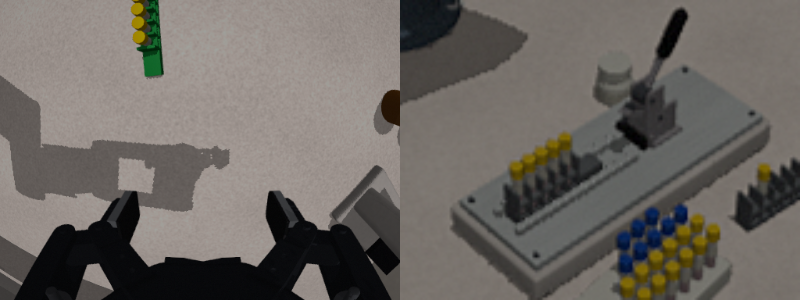

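The call was refused because every row needs all six keys, so the arm hasn't moved. The picture shows the green rack at (145,35) and open fingers at the start pose. I'll resend with all the keys.

Emit:
move_arm(
  targets=[
    {"dx":0.62,"dy":0.69,"dz":0,"rx":0.0645,"ry":-0.049,"rz":0.2234},
    {"dx":0.62,"dy":0.69,"dz":0,"rx":0.0645,"ry":-0.049,"rz":0.2234},
    {"dx":0.62,"dy":0.69,"dz":0,"rx":0.0645,"ry":-0.049,"rz":0.2234},
    {"dx":0.62,"dy":0.69,"dz":0,"rx":0.0645,"ry":-0.049,"rz":0.2234},
    {"dx":0.62,"dy":0.69,"dz":0,"rx":0.0645,"ry":-0.049,"rz":0.2234},
    {"dx":0.62,"dy":0.69,"dz":0,"rx":0.0645,"ry":-0.049,"rz":0.2234},
    {"dx":0.62,"dy":0.69,"dz":0,"rx":0.0645,"ry":-0.049,"rz":0.2234},
    {"dx":0.62,"dy":0.69,"dz":0,"rx":0.0645,"ry":-0.049,"rz":0.2234},
    {"dx":0.62,"dy":0.69,"dz":0,"rx":0.0645,"ry":-0.049,"rz":0.2234},
    {"dx":0.62,"dy":0.69,"dz":0,"rx":0.0645,"ry":-0.049,"rz":0.2234},
  ],
  claw=0,
)

```text
t: 1.45
tcp_pos: [0.3596, -0.4176, 0.2311]
tool_rot: [0.709, 0.676, 0.145, -0.137]
force: [-0.4, -0.1, -0.4]
finger_gap: -0.003
gripper_force: 0.0
```

Emit:
move_arm(
  targets=[
    {"dx":0.61,"dy":0.68,"dz":0,"rx":0,"ry":0,"rz":0},
    {"dx":0.61,"dy":0.68,"dz":0,"rx":0,"ry":0,"rz":0},
    {"dx":0.61,"dy":0.68,"dz":0,"rx":0,"ry":0,"rz":0},
    {"dx":0.61,"dy":0.68,"dz":0,"rx":0,"ry":0,"rz":0},
    {"dx":0.61,"dy":0.68,"dz":-0.5,"rx":0,"ry":0,"rz":0},
    {"dx":0.61,"dy":0.68,"dz":-0.6,"rx":0,"ry":0,"rz":0},
    {"dx":0.61,"dy":0.68,"dz":-0.6,"rx":0,"ry":0,"rz":0},
    {"dx":0.61,"dy":0.68,"dz":-0.6,"rx":0,"ry":0,"rz":0},
    {"dx":0.61,"dy":0.68,"dz":-0.5,"rx":0,"ry":0,"rz":0},
    {"dx":0.61,"dy":0.68,"dz":-0.4,"rx":0,"ry":0,"rz":0},
  ],
)

```text
t: 2.7
tcp_pos: [0.5125, -0.2468, 0.1503]
tool_rot: [0.711, 0.675, 0.145, -0.136]
force: [0.9, -0.7, 0.2]
finger_gap: 0.004
gripper_force: 0.0
```

```bash
python3 - <<'E'
from plan import *
from station import cams
plan(-.205,.0785,.4)
I=cams.snapshot("wrist");J=cams.snapshot("scene")
a=cv2.resize(I,(400,300));b=cv2.resize(J[110:260,160:360],(400,300),interpolation=cv2.INTER_CUBIC)
cv2.imwrite("pics/w2.png",np.hstack([a,b])[:,:,::-1])
E
```

```text
t 2.7 L [ 0.001  -0.21    0.1503] F [ 0.9 -0.6  0.2] d [-0.03  0.2  -2.87] r [-0.001  0.002  0.001]
```

View pics/w2.png

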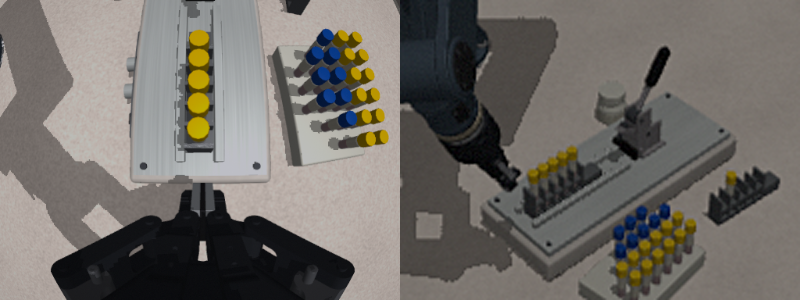

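The wrist view shows the shut fingers centred on the channel behind the rack: tips at (200,205), caps at (198,38–128). Next I'll check the camera's clearance and then descend behind the rear face.

```bash
python3 -c "
from plan import *
from station import cams
E=np.array(cams.camera_model('wrist')['extrinsics']);print(L(-E[:3,:3].T@E[:3,3]))"
```

```text
[ 0.00032386 -0.19154566  0.31248444]
```

Emit:
move_arm(
  targets=[
    {"dx":0,"dy":0,"dz":-0.3,"rx":0,"ry":0,"rz":0},
    {"dx":0,"dy":0,"dz":-0.3,"rx":0,"ry":0,"rz":0},
    {"dx":0,"dy":0,"dz":-0.3,"rx":0,"ry":0,"rz":0},
    {"dx":0,"dy":0,"dz":-0.3,"rx":0,"ry":0,"rz":0},
    {"dx":0,"dy":0,"dz":-0.3,"rx":0,"ry":0,"rz":0},
    {"dx":0,"dy":0,"dz":-0.3,"rx":0,"ry":0,"rz":0},
    {"dx":0,"dy":0,"dz":-0.3,"rx":0,"ry":0,"rz":0},
    {"dx":0,"dy":0,"dz":-0.3,"rx":0,"ry":0,"rz":0},
    {"dx":0,"dy":0,"dz":-0.3,"rx":0,"ry":0,"rz":0},
    {"dx":0,"dy":0,"dz":-0.17,"rx":0,"ry":0,"rz":0},
  ],
)

```text
t: 4.05
tcp_pos: [0.5116, -0.248, 0.079]
tool_rot: [0.711, 0.675, 0.145, -0.136]
force: [-0.6, -0.2, 0.2]
finger_gap: 0.002
gripper_force: 0.0
```

Emit:
move_arm(
  targets=[
    {"dx":0.015,"dy":0.2,"dz":0,"rx":0,"ry":0,"rz":0},
    {"dx":0.015,"dy":0.2,"dz":0,"rx":0,"ry":0,"rz":0},
    {"dx":0.015,"dy":0.2,"dz":0,"rx":0,"ry":0,"rz":0},
    {"dx":0.015,"dy":0.2,"dz":0,"rx":0,"ry":0,"rz":0},
    {"dx":0.015,"dy":0.2,"dz":0,"rx":0,"ry":0,"rz":0},
    {"dx":0.01,"dy":0.2,"dz":0,"rx":0,"ry":0,"rz":0},
    {"dx":0.01,"dy":0.2,"dz":0,"rx":0,"ry":0,"rz":0},
    {"dx":0.01,"dy":0.2,"dz":0,"rx":0,"ry":0,"rz":0},
    {"dx":0.01,"dy":0.2,"dz":0,"rx":0,"ry":0,"rz":0},
    {"dx":0.01,"dy":0.2,"dz":0,"rx":0,"ry":0,"rz":0},
  ],
)

```text
t: 5.3
tcp_pos: [0.515, -0.1982, 0.0796]
tool_rot: [0.711, 0.675, 0.145, -0.136]
force: [0.5, -5.0, 0.9]
finger_gap: 0.001
gripper_force: 1.9
```

```bash
python3 -c "
from plan import *
plan(-.118,.0785,.4)"
```

```text
t 5.3 L [ 0.001  -0.1613  0.0796] F [ 0.7 -5.   0.9] d [ 0.05  1.73 -0.05] r [0.002 0.004 0.001]
```

Emit:
move_arm(
  targets=[
    {"dx":0.005,"dy":0.14,"dz":0,"rx":0,"ry":0,"rz":0},
    {"dx":0.005,"dy":0.14,"dz":0,"rx":0,"ry":0,"rz":0},
    {"dx":0.005,"dy":0.14,"dz":0,"rx":0,"ry":0,"rz":0},
    {"dx":0.005,"dy":0.14,"dz":0,"rx":0,"ry":0,"rz":0},
    {"dx":0.005,"dy":0.14,"dz":0,"rx":0,"ry":0,"rz":0},
    {"dx":0.005,"dy":0.14,"dz":0,"rx":0,"ry":0,"rz":0},
    {"dx":0.005,"dy":0.14,"dz":0,"rx":0,"ry":0,"rz":0},
    {"dx":0.005,"dy":0.14,"dz":0,"rx":0,"ry":0,"rz":0},
    {"dx":0.005,"dy":0.14,"dz":0,"rx":0,"ry":0,"rz":0},
    {"dx":0.005,"dy":0.14,"dz":0,"rx":0,"ry":0,"rz":0},
  ],
)

```text
t: 6.55
tcp_pos: [0.5161, -0.163, 0.0796]
tool_rot: [0.711, 0.675, 0.145, -0.136]
force: [0.3, -4.5, 2.4]
finger_gap: -0.003
gripper_force: 2.3
```

```bash
cat > caps.py <<'E'
from plan import *
from station import cams
def caps(n="top"):
    I=cams.snapshot(n);M=cams.camera_model(n);h=cv2.cvtColor(I,cv2.COLOR_RGB2HSV)
    k=cv2.inRange(h,(22,120,100),(35,255,255));N,l,s,c=cv2.connectedComponentsWithStats(k)
    for i in range(1,N):
        p=L(onz(M,c[i],.146))
        if abs(p[0])<.012 and abs(p[1])<.2: print("cap",p[:2].round(4),s[i,4])
    return I
E
python3 -c "
from caps import *
plan(-.118,.0785,.4);caps('top')"
```

```text
t 6.55 L [ 0.0003 -0.1261  0.0796] F [ 0.5 -4.5  2.4] d [ 0.01  0.32 -0.04] r [0.    0.004 0.001]
cap [ 0.0018 -0.0891] 18
cap [-0.0017 -0.1058] 38
```

Emit:
move_arm(
  targets=[
    {"dx":0.002,"dy":0.036,"dz":0,"rx":0,"ry":0,"rz":0},
    {"dx":0.002,"dy":0.036,"dz":0,"rx":0,"ry":0,"rz":0},
    {"dx":0.002,"dy":0.036,"dz":0,"rx":0,"ry":0,"rz":0},
    {"dx":0.002,"dy":0.036,"dz":0,"rx":0,"ry":0,"rz":0},
    {"dx":0.002,"dy":0.036,"dz":0,"rx":0,"ry":0,"rz":0},
    {"dx":0.002,"dy":0.036,"dz":0,"rx":0,"ry":0,"rz":0},
    {"dx":0.002,"dy":0.036,"dz":0,"rx":0,"ry":0,"rz":0},
    {"dx":0.002,"dy":0.036,"dz":0,"rx":0,"ry":0,"rz":0},
    {"dx":0.002,"dy":0.036,"dz":0,"rx":0,"ry":0,"rz":0},
    {"dx":0.002,"dy":0.036,"dz":0,"rx":0,"ry":0,"rz":0},
  ],
)

```text
t: 7.85
tcp_pos: [0.5166, -0.1541, 0.0796]
tool_rot: [0.711, 0.675, 0.145, -0.136]
force: [-0.2, -5.1, 1.6]
finger_gap: 0.003
gripper_force: 2.4
```

Emit:
move_arm(
  targets=[
    {"dx":0.001,"dy":0.012,"dz":0,"rx":0,"ry":0,"rz":0},
    {"dx":0.001,"dy":0.012,"dz":0,"rx":0,"ry":0,"rz":0},
    {"dx":0.001,"dy":0.012,"dz":0,"rx":0,"ry":0,"rz":0},
    {"dx":0.001,"dy":0.012,"dz":0,"rx":0,"ry":0,"rz":0},
    {"dx":0.001,"dy":0.012,"dz":0,"rx":0,"ry":0,"rz":0},
    {"dx":0.001,"dy":0.012,"dz":0,"rx":0,"ry":0,"rz":0},
    {"dx":0.001,"dy":0.012,"dz":0,"rx":0,"ry":0,"rz":0},
    {"dx":0.001,"dy":0.012,"dz":0,"rx":0,"ry":0,"rz":0},
    {"dx":0.001,"dy":0.012,"dz":0,"rx":0,"ry":0,"rz":0},
    {"dx":0.001,"dy":0.012,"dz":0,"rx":0,"ry":0,"rz":0},
  ],
)

```text
t: 9.1
tcp_pos: [0.517, -0.1524, 0.0796]
tool_rot: [0.711, 0.675, 0.144, -0.135]
force: [-0.5, -8.1, 2.7]
finger_gap: 0.003
gripper_force: 3.9
```

Emit:
move_arm(
  targets=[
    {"dx":0.001,"dy":0.012,"dz":0,"rx":0,"ry":0,"rz":0},
    {"dx":0.001,"dy":0.012,"dz":0,"rx":0,"ry":0,"rz":0},
    {"dx":0.001,"dy":0.012,"dz":0,"rx":0,"ry":0,"rz":0},
    {"dx":0.001,"dy":0.012,"dz":0,"rx":0,"ry":0,"rz":0},
    {"dx":0.001,"dy":0.012,"dz":0,"rx":0,"ry":0,"rz":0},
    {"dx":0.001,"dy":0.012,"dz":0,"rx":0,"ry":0,"rz":0},
    {"dx":0,"dy":0,"dz":0,"rx":0,"ry":0,"rz":0},
    {"dx":0,"dy":0,"dz":0,"rx":0,"ry":0,"rz":0},
    {"dx":0,"dy":0,"dz":0,"rx":0,"ry":0,"rz":0},
    {"dx":0,"dy":0,"dz":0,"rx":0,"ry":0,"rz":0},
  ],
)

```text
t: 10.35
tcp_pos: [0.5175, -0.1518, 0.0796]
tool_rot: [0.711, 0.675, 0.144, -0.134]
force: [-1.4, -9.7, 2.9]
finger_gap: 0.001
gripper_force: 4.9
```

```bash
python3 -c "
from caps import *
plan(-.17,.0785,.4)
J=cams.snapshot('scene');I=caps('top');a=cv2.resize(I[160:260,140:320],(400,222),interpolation=cv2.INTER_CUBIC);b=cv2.resize(J[130:240,190:340],(400,293),interpolation=cv2.INTER_CUBIC)
cv2.imwrite('pics/r1.png',np.hstack([np.vstack([a,np.zeros((71,400,3),np.uint8)]),b])[:,:,::-1])"
```

```text
t 10.35 L [ 0.0011 -0.1148  0.0796] F [-0.9 -9.7  2.9] d [-0.16 -2.2  -0.04] r [0.009 0.007 0.   ]
cap [ 0.0034 -0.0601] 9
cap [-0.0012 -0.0761] 37
cap [-0.0007 -0.0948] 37
```

View pics/r1.png

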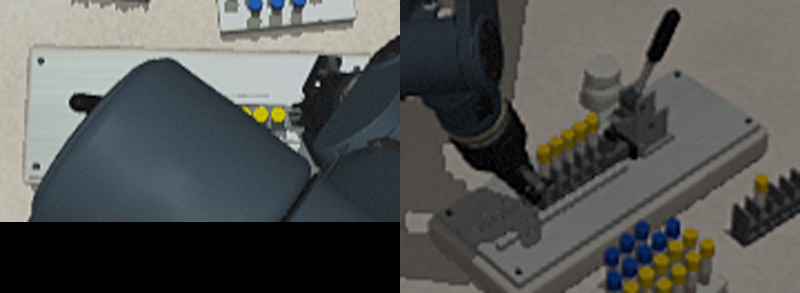

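The top view shows the remaining visible caps at the tool, the last at shaker y = -0.095, so the rack has travelled 67.9 mm. The reaction force has risen from 5 to 9.7 N against the buffer. The scene crop shows the rack upright at (570,150) with its ledge under the clamp. It is home, so I'll back off and go to the lever.

Emit:
move_arm(
  targets=[
    {"dx":-0.005,"dy":-0.1,"dz":0,"rx":0,"ry":0,"rz":0},
    {"dx":-0.02,"dy":-0.5,"dz":0,"rx":0,"ry":0,"rz":0},
    {"dx":-0.03,"dy":-0.8,"dz":0,"rx":0,"ry":0,"rz":0},
    {"dx":0,"dy":0,"dz":0.95,"rx":0.11,"ry":-0.006,"rz":0},
    {"dx":0,"dy":0,"dz":0.95,"rx":0.11,"ry":-0.006,"rz":0},
    {"dx":0,"dy":0,"dz":0.95,"rx":0.11,"ry":-0.006,"rz":0},
    {"dx":0,"dy":0,"dz":0.95,"rx":0.11,"ry":-0.006,"rz":0},
    {"dx":0,"dy":0,"dz":0.95,"rx":0.11,"ry":-0.006,"rz":0},
    {"dx":0,"dy":0,"dz":0.95,"rx":0.11,"ry":-0.006,"rz":0},
    {"dx":0,"dy":0,"dz":0.95,"rx":0.11,"ry":-0.006,"rz":0},
  ],
)

```text
t: 11.7
tcp_pos: [0.5151, -0.185, 0.2465]
tool_rot: [0.667, 0.633, 0.286, -0.269]
force: [-0.2, -0.4, -0.0]
finger_gap: 0.002
gripper_force: 0.0
```

```bash
python3 -c "
from caps import *
plan(.055,.24,.8);caps('top');print(sensors.sense()['q'])"
```

```text
t 11.7 L [ 0.0005 -0.1481  0.2465] F [-0.2 -0.4 -0. ] d [ 0.4   8.11 -0.26] r [-0.013  0.005  0.003]
cap [-0.0029 -0.0196] 39
cap [-0.0023 -0.0384] 36
cap [-0.0017 -0.0577] 36
cap [-0.002  -0.0766] 35
cap [-0.0013 -0.0955] 39
[-0.84516861  0.63703658  1.45250827  0.53795073  1.67100297 -0.91318384]
```

Emit:
move_arm(
  targets=[
    {"dx":0.04,"dy":0.82,"dz":0,"rx":0,"ry":0,"rz":0},
    {"dx":0.04,"dy":0.82,"dz":0,"rx":0,"ry":0,"rz":0},
    {"dx":0.04,"dy":0.82,"dz":0,"rx":0,"ry":0,"rz":0},
    {"dx":0.04,"dy":0.82,"dz":0,"rx":0,"ry":0,"rz":0},
    {"dx":0.04,"dy":0.82,"dz":0,"rx":0,"ry":0,"rz":0},
    {"dx":0.04,"dy":0.82,"dz":0,"rx":0,"ry":0,"rz":0},
    {"dx":0.04,"dy":0.82,"dz":-0.05,"rx":0,"ry":0,"rz":0},
    {"dx":0.04,"dy":0.82,"dz":-0.1,"rx":0,"ry":0,"rz":0},
    {"dx":0.04,"dy":0.82,"dz":-0.1,"rx":0,"ry":0,"rz":0},
    {"dx":0.04,"dy":0.72,"dz":0,"rx":0,"ry":0,"rz":0},
  ],
)

```text
t: 13.0
tcp_pos: [0.5254, 0.0196, 0.2393]
tool_rot: [0.667, 0.634, 0.285, -0.269]
force: [0.6, -0.1, 1.2]
finger_gap: -0.005
gripper_force: 0.0
```

```bash
python3 -c "
from caps import *
plan(.069,.226,.8);print(sensors.sense()['q'])
J=cams.snapshot('scene');I=cams.snapshot('wrist');a=cv2.resize(I,(400,300));b=cv2.resize(J[90:240,150:350],(400,300),interpolation=cv2.INTER_CUBIC)
cv2.imwrite('pics/l1.png',np.hstack([a,b])[:,:,::-1])"
```

```text
t 13.0 L [2.000e-04 5.670e-02 2.393e-01] F [ 0.6 -0.1  1.2] d [ 0.02  0.49 -0.53] r [-0.008  0.004  0.002]
[-0.56425613  0.54027022  1.70312505  0.69014716  1.41266554 -0.81009971]
```

View pics/l1.png

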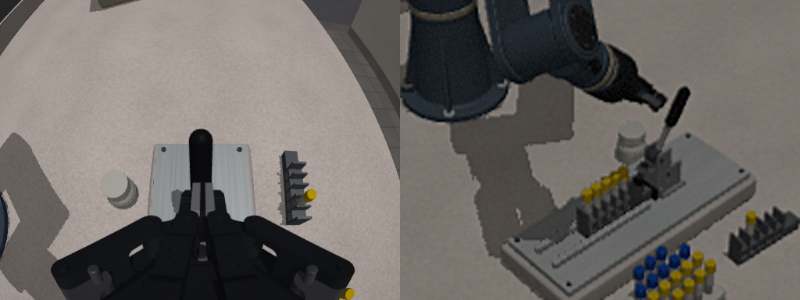

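The wrist view shows the lever grip dead ahead of the shut fingertips (grip at (200,155), tips at (203,215)), and the scene crop shows the tips just before the grip's upper side at (655,100). Next I'll work out the arc.

```bash
cat > arc.py <<'E'
from plan import *
def pt(th,off=.010): return np.array([0,.046+.085*np.cos(th)-off*np.sin(th),.136+.085*np.sin(th)+off*np.cos(th)])
def ang():
    s=sensors.sense();p=L(s["tcp_pos"]);r=p[1:]-[.046,.136]
    tz=R.T@Ro.from_quat(s["tool_rot"]).as_matrix()[:,2]
    f=R.T@s["force"]
    D=np.hypot(*r);th=np.arctan2(r[1],r[0])-np.arcsin(.010/D)
    n=np.array([-np.sin(th),np.cos(th)])
    print("t",round(s["t"],2),"p",p.round(4),"theta",th.round(3),"along",np.sqrt(D*D-1e-4).round(4),"phi",np.arctan2(tz[1],-tz[2]).round(3),"Fn",(f[1:]@n).round(2),"F",f.round(1))
    return p
def rows(ths,p0):
    prev=p0
    for t in ths:
        q=pt(t);w=R@(q-prev)/.025;print(round(t,3),w.round(3));prev=q
E
python3 -c "
from arc import *
p=ang();rows([1.03]+list(np.arange(.98,.5,-.06)),p)"
```

```text
t 13.1 p [-0.0004  0.0574  0.2396] theta 1.365 along 0.1038 phi 0.805 Fn 0.79 F [ 0.4 -0.7  0.3]
1.03 [ 0.064  0.948 -1.024]
0.98 [ 0.008  0.154 -0.074]
0.92 [ 0.009  0.18  -0.099]
0.86 [ 0.009  0.173 -0.11 ]
0.8 [ 0.009  0.166 -0.12 ]
0.74 [ 0.008  0.159 -0.13 ]
0.68 [ 0.008  0.151 -0.139]
0.62 [ 0.007  0.142 -0.148]
0.56 [ 0.007  0.133 -0.156]
```

Emit:
move_arm(
  targets=[
    {"dx":0.015,"dy":0.24,"dz":-0.25,"rx":0,"ry":0,"rz":0},
    {"dx":0.015,"dy":0.24,"dz":-0.25,"rx":0,"ry":0,"rz":0},
    {"dx":0.015,"dy":0.24,"dz":-0.26,"rx":0,"ry":0,"rz":0},
    {"dx":0.015,"dy":0.23,"dz":-0.26,"rx":0,"ry":0,"rz":0},
    {"dx":0.008,"dy":0.154,"dz":-0.074,"rx":0,"ry":0,"rz":0},
    {"dx":0.009,"dy":0.18,"dz":-0.1,"rx":0,"ry":0,"rz":0},
    {"dx":0.009,"dy":0.173,"dz":-0.11,"rx":-0.08,"ry":0.004,"rz":0},
    {"dx":0.009,"dy":0.166,"dz":-0.12,"rx":-0.08,"ry":0.004,"rz":0},
    {"dx":0.008,"dy":0.159,"dz":-0.13,"rx":-0.08,"ry":0.004,"rz":0},
    {"dx":0.008,"dy":0.151,"dz":-0.14,"rx":-0.08,"ry":0.004,"rz":0},
  ],
)

```text
t: 14.35
tcp_pos: [0.5285, 0.0669, 0.1973]
tool_rot: [0.689, 0.655, 0.227, -0.213]
force: [-0.3, -0.7, 0.4]
finger_gap: -0.001
gripper_force: 0.3
```

```bash
python3 -c "
from arc import *
p=ang();rows(list(np.arange(.66,.2,-.03)),p)"
```

```text
t 14.35 p [0.0008 0.1042 0.1973] theta 0.694 along 0.0839 phi 0.633 Fn 0.72 F [-0.3 -0.7  0.4]
0.66 [-0.027  0.116 -0.053]
0.63 [ 0.004  0.071 -0.074]
0.6 [ 0.004  0.069 -0.076]
0.57 [ 0.003  0.066 -0.078]
0.54 [ 0.003  0.064 -0.08 ]
0.51 [ 0.003  0.061 -0.082]
0.48 [ 0.003  0.059 -0.084]
0.45 [ 0.003  0.056 -0.086]
0.42 [ 0.003  0.054 -0.087]
0.39 [ 0.003  0.051 -0.089]
0.36 [ 0.002  0.048 -0.091]
0.33 [ 0.002  0.046 -0.092]
0.3 [ 0.002  0.043 -0.093]
0.27 [ 0.002  0.04  -0.095]
0.24 [ 0.002  0.037 -0.096]
0.21 [ 0.002  0.034 -0.097]
```

Emit:
move_arm(
  targets=[
    {"dx":0,"dy":0.09,"dz":-0.06,"rx":-0.05,"ry":0.003,"rz":0},
    {"dx":0.004,"dy":0.071,"dz":-0.074,"rx":-0.05,"ry":0.003,"rz":0},
    {"dx":0.004,"dy":0.069,"dz":-0.076,"rx":-0.05,"ry":0.003,"rz":0},
    {"dx":0.003,"dy":0.066,"dz":-0.078,"rx":-0.05,"ry":0.003,"rz":0},
    {"dx":0.003,"dy":0.064,"dz":-0.08,"rx":-0.05,"ry":0.003,"rz":0},
    {"dx":0.003,"dy":0.061,"dz":-0.082,"rx":-0.05,"ry":0.003,"rz":0},
    {"dx":0,"dy":0,"dz":0,"rx":0,"ry":0,"rz":0},
    {"dx":0,"dy":0,"dz":0,"rx":0,"ry":0,"rz":0},
    {"dx":0,"dy":0,"dz":0,"rx":0,"ry":0,"rz":0},
    {"dx":0,"dy":0,"dz":0,"rx":0,"ry":0,"rz":0},
  ],
)

```text
t: 15.6
tcp_pos: [0.5288, 0.0772, 0.186]
tool_rot: [0.705, 0.669, 0.173, -0.163]
force: [0.7, 0.3, 4.4]
finger_gap: 0.005
gripper_force: 1.7
```

```bash
python3 -c "
from arc import *
ang()"
```

```text
t 15.6 p [0.0006 0.1144 0.186 ] theta 0.513 along 0.0842 phi 0.48 Fn 3.73 F [0.7 0.3 4.4]
```

Emit:
move_arm(
  targets=[
    {"dx":0.001,"dy":0.024,"dz":-0.034,"rx":-0.02,"ry":0.001,"rz":0},
    {"dx":0.001,"dy":0.024,"dz":-0.034,"rx":-0.02,"ry":0.001,"rz":0},
    {"dx":0.001,"dy":0.024,"dz":-0.034,"rx":-0.02,"ry":0.001,"rz":0},
    {"dx":0.001,"dy":0.023,"dz":-0.034,"rx":-0.02,"ry":0.001,"rz":0},
    {"dx":0.001,"dy":0.023,"dz":-0.034,"rx":-0.02,"ry":0.001,"rz":0},
    {"dx":0.001,"dy":0.023,"dz":-0.035,"rx":-0.02,"ry":0.001,"rz":0},
    {"dx":0.001,"dy":0.022,"dz":-0.035,"rx":-0.02,"ry":0.001,"rz":0},
    {"dx":0.001,"dy":0.022,"dz":-0.035,"rx":-0.02,"ry":0.001,"rz":0},
    {"dx":0,"dy":0,"dz":0,"rx":0,"ry":0,"rz":0},
    {"dx":0,"dy":0,"dz":0,"rx":0,"ry":0,"rz":0},
  ],
)

```text
t: 16.85
tcp_pos: [0.5291, 0.0817, 0.1792]
tool_rot: [0.711, 0.675, 0.143, -0.134]
force: [-0.2, 0.2, 5.5]
finger_gap: 0.0
gripper_force: 2.1
```

```bash
python3 -c "
from arc import *
ang()"
```

```text
t 16.85 p [0.0006 0.1189 0.1792] theta 0.416 along 0.0842 phi 0.395 Fn 4.92 F [-0.2  0.2  5.5]
```

Emit:
move_arm(
  targets=[
    {"dx":0.001,"dy":0.021,"dz":-0.035,"rx":-0.02,"ry":0.001,"rz":0},
    {"dx":0.001,"dy":0.021,"dz":-0.035,"rx":-0.02,"ry":0.001,"rz":0},
    {"dx":0.001,"dy":0.021,"dz":-0.035,"rx":-0.02,"ry":0.001,"rz":0},
    {"dx":0.001,"dy":0.02,"dz":-0.036,"rx":-0.02,"ry":0.001,"rz":0},
    {"dx":0.001,"dy":0.02,"dz":-0.036,"rx":-0.02,"ry":0.001,"rz":0},
    {"dx":0.001,"dy":0.02,"dz":-0.036,"rx":-0.02,"ry":0.001,"rz":0},
    {"dx":0,"dy":0,"dz":0,"rx":0,"ry":0,"rz":0},
    {"dx":0,"dy":0,"dz":0,"rx":0,"ry":0,"rz":0},
    {"dx":0,"dy":0,"dz":0,"rx":0,"ry":0,"rz":0},
    {"dx":0,"dy":0,"dz":0,"rx":0,"ry":0,"rz":0},
  ],
)

```text
t: 18.1
tcp_pos: [0.5288, 0.0845, 0.1734]
tool_rot: [0.715, 0.679, 0.12, -0.113]
force: [0.2, -0.5, 0.9]
finger_gap: -0.0
gripper_force: 0.1
```

```bash
python3 -c "
from arc import *
ang()"
```

```text
t 18.1 p [0.0002 0.1217 0.1734] theta 0.341 along 0.0839 phi 0.331 Fn 1.02 F [ 0.3 -0.5  0.9]
```

The force has fallen away, so the lever is at or past its dead point. I'll go on gently to the stop.

Emit:
move_arm(
  targets=[
    {"dx":0.001,"dy":0.018,"dz":-0.037,"rx":-0.02,"ry":0.001,"rz":0},
    {"dx":0.001,"dy":0.018,"dz":-0.037,"rx":-0.02,"ry":0.001,"rz":0},
    {"dx":0.001,"dy":0.018,"dz":-0.037,"rx":-0.02,"ry":0.001,"rz":0},
    {"dx":0.001,"dy":0.017,"dz":-0.037,"rx":-0.02,"ry":0.001,"rz":0},
    {"dx":0.001,"dy":0.017,"dz":-0.037,"rx":-0.02,"ry":0.001,"rz":0},
    {"dx":0.001,"dy":0.017,"dz":-0.037,"rx":-0.02,"ry":0.001,"rz":0},
    {"dx":0,"dy":0,"dz":0,"rx":0,"ry":0,"rz":0},
    {"dx":0,"dy":0,"dz":0,"rx":0,"ry":0,"rz":0},
    {"dx":0,"dy":0,"dz":0,"rx":0,"ry":0,"rz":0},
    {"dx":0,"dy":0,"dz":0,"rx":0,"ry":0,"rz":0},
  ],
)

```text
t: 19.35
tcp_pos: [0.5293, 0.0872, 0.1682]
tool_rot: [0.719, 0.682, 0.098, -0.091]
force: [-0.1, -0.1, -1.2]
finger_gap: -0.001
gripper_force: 0.0
```

```bash
python3 -c "
from arc import *
ang()"
```

```text
t 19.35 p [0.0006 0.1245 0.1682] theta 0.271 along 0.0843 phi 0.269 Fn -1.08 F [-0.1 -0.1 -1.2]
```

Emit:
move_arm(
  targets=[
    {"dx":0.001,"dy":0.014,"dz":-0.038,"rx":-0.02,"ry":0.001,"rz":0},
    {"dx":0.001,"dy":0.014,"dz":-0.038,"rx":-0.02,"ry":0.001,"rz":0},
    {"dx":0.001,"dy":0.014,"dz":-0.038,"rx":-0.02,"ry":0.001,"rz":0},
    {"dx":0.001,"dy":0.014,"dz":-0.038,"rx":-0.02,"ry":0.001,"rz":0},
    {"dx":0.001,"dy":0.013,"dz":-0.038,"rx":-0.02,"ry":0.001,"rz":0},
    {"dx":0,"dy":0,"dz":0,"rx":0,"ry":0,"rz":0},
    {"dx":0,"dy":0,"dz":0,"rx":0,"ry":0,"rz":0},
    {"dx":0,"dy":0,"dz":0,"rx":0,"ry":0,"rz":0},
    {"dx":0,"dy":0,"dz":0,"rx":0,"ry":0,"rz":0},
    {"dx":0,"dy":0,"dz":0,"rx":0,"ry":0,"rz":0},
  ],
)

```text
t: 20.6
tcp_pos: [0.5299, 0.0886, 0.1649]
tool_rot: [0.721, 0.685, 0.079, -0.073]
force: [-2.1, -2.6, 9.8]
finger_gap: 0.005
gripper_force: 5.0
```

```bash
python3 -c "
from arc import *
ang()"
```

```text
t 20.6 p [0.0011 0.1259 0.1649] theta 0.229 along 0.0843 phi 0.215 Fn 10.17 F [-2.  -2.7  9.8]
```

The stop is felt at about 10 N, 0.11 rad below where the force dropped. I'll lift off along the lever's normal and check.

Emit:
move_arm(
  targets=[
    {"dx":0,"dy":-0.02,"dz":0.1,"rx":0,"ry":0,"rz":0},
    {"dx":0,"dy":-0.04,"dz":0.2,"rx":0,"ry":0,"rz":0},
    {"dx":0,"dy":-0.1,"dz":0.5,"rx":0,"ry":0,"rz":0},
    {"dx":0,"dy":-0.2,"dz":0.8,"rx":0,"ry":0,"rz":0},
    {"dx":-0.4,"dy":-0.8,"dz":0.8,"rx":0,"ry":0,"rz":0},
    {"dx":-0.6,"dy":-0.9,"dz":0.8,"rx":0,"ry":0,"rz":0},
    {"dx":-0.6,"dy":-0.9,"dz":0.8,"rx":0,"ry":0,"rz":0},
    {"dx":-0.6,"dy":-0.9,"dz":0.8,"rx":0,"ry":0,"rz":0},
    {"dx":-0.6,"dy":-0.9,"dz":0.8,"rx":0,"ry":0,"rz":0},
    {"dx":-0.6,"dy":-0.9,"dz":0.5,"rx":0,"ry":0,"rz":0},
  ],
)

```text
t: 21.85
tcp_pos: [0.4442, -0.0534, 0.3176]
tool_rot: [0.721, 0.685, 0.079, -0.072]
force: [-0.2, -0.5, 0.1]
finger_gap: 0.002
gripper_force: 0.0
```

```bash
python3 -c "
from caps import *
plan(0,.3,.2);I=caps('top')
J=cams.snapshot('scene');a=cv2.resize(I[160:260,140:320],(400,222),interpolation=cv2.INTER_CUBIC);b=cv2.resize(J[130:240,190:340],(400,293),interpolation=cv2.INTER_CUBIC)
cv2.imwrite('pics/e1.png',np.hstack([np.vstack([a,np.zeros((71,400,3),np.uint8)]),b])[:,:,::-1])"
```

```text
t 21.85 L [-0.0772 -0.0203  0.3176] F [-0.2 -0.5  0.1] d [ 3.12  0.65 -0.7 ] r [-0.029  0.01  -0.   ]
cap [ 0.0028 -0.0977] 16
```

View pics/e1.png

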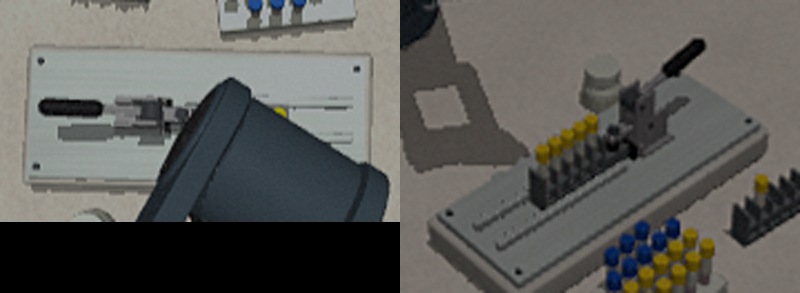

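The lever lies low (grip at (685,55) in the scene crop, (70,107) in top) and the rack is upright under the pad. The arm hides part of the top view, so I'll move it clear and re-measure the rack and lever.

Emit:
move_arm(
  targets=[
    {"dx":-0.2,"dy":-1,"dz":0,"rx":0,"ry":0,"rz":0},
    {"dx":-0.2,"dy":-1,"dz":0,"rx":0,"ry":0,"rz":0},
    {"dx":-0.2,"dy":-1,"dz":0,"rx":0,"ry":0,"rz":0},
    {"dx":-0.2,"dy":-1,"dz":0,"rx":0,"ry":0,"rz":0},
    {"dx":-0.2,"dy":-1,"dz":0,"rx":0,"ry":0,"rz":0},
    {"dx":-0.2,"dy":-1,"dz":0,"rx":0,"ry":0,"rz":0},
    {"dx":-0.2,"dy":-1,"dz":0,"rx":0,"ry":0,"rz":0},
    {"dx":-0.2,"dy":-1,"dz":0,"rx":0,"ry":0,"rz":0},
    {"dx":-0.2,"dy":-1,"dz":0,"rx":0,"ry":0,"rz":0},
    {"dx":0,"dy":0,"dz":0,"rx":0,"ry":0,"rz":0},
  ],
)

```text
t: 23.2
tcp_pos: [0.3998, -0.2784, 0.3156]
tool_rot: [0.721, 0.684, 0.079, -0.074]
force: [0.2, 0.3, 0.6]
finger_gap: 0.001
gripper_force: 0.0
```

```bash
python3 -c "
from caps import *
caps('top');M=d['scene'][1]
J=cams.snapshot('scene');r0,c0=135,265
k=(J[r0:165,c0:320].max(2)<45).astype(np.uint8);N,l,s,c=cv2.connectedComponentsWithStats(k);i=1+s[1:,4].argmax()
q=c[i]+[c0,r0];o,r=ray(M,q);o=L(o);r=R.T@r;p=o-r*o[0]/r[0];print(q,s[i],p,np.arctan2(p[2]-.136,p[1]-.046),np.hypot(p[2]-.136,p[1]-.046))"
```

```text
cap [-0.0024 -0.0198] 36
cap [-0.0023 -0.0384] 36
cap [-0.0017 -0.0577] 36
cap [-0.0016 -0.0765] 36
cap [-0.0009 -0.0956] 38
[295.75789474 151.57894737] [23 10 16 14 95] [0.         0.12775284 0.15899571] 0.2741982750136497 0.08492543337180536
```

The rack hasn't moved since it was pushed home, and the lever stays down by itself at about 0.25 rad. I'm handing in.

```bash
python3 -c "
from station import order
print(order.sign_off())"
```

```text
the job is handed in; nothing more can be done
None
```

The rack is home against the end stop and the clamp lever is over its dead point and resting on its stop; the arm is clear and the job is handed in, but no verdict came back and I couldn't measure the pad's force directly.

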